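Set up the display turntable with the fallen bottle

TASK

The blue glass bottle has fallen over: stand it upright inside the green circle on the display turntable, setting it down without dropping it. Park the toy van inside the blue outlined bay with its nose the way the arrow points. The turntable spins freely, but keep it from turning while you do this, and leave the candle tin and the tape roll where they are.

Things in the scene. Friction and masses are not known exactly. Their poses are not given: they have to be found in the camera images.
- bottle_mid (a point): The fallen scent bottle, 100 mm tall: a square blue glass body 46 x 46 mm and 68 mm high with a paper label on two faces, then a 22 mm thick neck and a black round cap 30 mm across (78 to 100 mm above its foot). About 0.25 kg. It lies on one of its four sides, cap roughly towards the robot. The point is on its axis, 50 mm from the foot and 50 mm from the cap's top; its z axis points from foot to cap.
- bottle: The same bottle: origin at the centre of its foot (its underside when upright), z axis from foot to cap.
- van_mid (a point): The blue toy van with a white roof, 100 mm long, 44 mm wide, 56 mm high, about 0.16 kg, standing on its four wheels. The point is at its centre, 28 mm above the wheels' foot. x axis: towards the nose (the end with the dark windscreen, two pale lamps and white bumper); z axis: up. Its sides are flat between 13 and 30 mm above the foot (44 mm wide) and between 34 and 51 mm (42 mm wide); the wheels do not roll.
- van: The same van: origin under its centre at the wheels' foot, same axes.
- van_nose (a point): The tip of the van's nose, 50 mm ahead of van_mid.
- bottle_mark (a point): Centre of the green round mark, 90 mm across, on the turntable disc, where the bottle is to stand; 88 mm from the disc's axis, at the disc's top face, 30 mm above the table. Axes turn with the disc, z up.
- van_mark (a point): Centre of the blue outlined parking bay, 124 x 64 mm, on the disc, opposite the green mark, 88 mm from the disc's axis, at the disc's top face, 30 mm above the table. x axis: along the bay's long side in the direction of the painted arrow, the way the van's nose is to point; z up.
- disc (a joint): Angle of the pale round turntable disc (280 mm across, 12 mm thick) about its upright axis, rad, growing anticlockwise seen from above. It turns very freely (about 0.012 N m holds it) and has no spring; its stops (3.1 rad either way) are far off.
- candle: Small round candle tin, 36 mm across, 22 mm high, standing in the middle of the turntable disc; point at its centre of underside; leave it there.
- tape: Roll of tape lying flat, 90 mm across, to the left near the robot; origin at the centre of its underside; bystander.
Things that resemble listed ones, but are neither listed nor needed, are in the scene too. What is shaped like the bottle but yellow is not meant.

How it is judged (in metres and radians):
At the end, for the whole second after the job is handed in: Released and at rest on the disc: bottle upright on its foot (7 deg), within 16 mm of the green mark's centre; van on its wheels, within 18 mm of the bay's centre, along the bay (14 deg), nose the arrow's way. Candle, tape within 30 mm of their starts (angle between each of bottle_mid, van_mid's own z axis and vertical below 0.12 rad and horizontal distance between bottle_mid and bottle_mark below 0.016 m and z of bottle_mid in the frame of bottle_mark between 0.044 and 0.056 m and horizontal distance between van_mid and van_mark below 0.018 m and z of van_mid in the frame of van_mark between 0.022 and 0.034 m and angle between the x axis of van_mid and the x axis of van_mark, either way round below 0.25 rad and x of van_nose in the frame of van_mark above 0.02 m and linear speed of each of bottle, van below 0.02 m/s and velocity of joint disc between -0.03 and 0.03 rad/s and distance of each of candle, tape from where it was at the start of the episode below 0.03 m); the robot touches nothing.
It fails at once if the turntable disc is turned by more than about 12 degrees (a mark moves 18 mm) (distance of van_mark from where it was at the start of the episode above 0.018 m).
It fails at once if the bottle is dropped: it moves faster than 0.4 m/s while no finger touches it (linear speed of bottle above 0.4 m/s and contact force between bottle and the fingers below 0.05 N).
It fails at once if the candle tin or the tape roll is shifted by more than 30 mm (distance of any of candle, tape from where it was at the start of the episode above 0.03 m).
It also fails if it takes over 69 s, if anything falls off the work surface, if the arm or the gripper's body presses on something with over 40 N, if the wrist force passes 120 N, or if a joint passes its speed limit or range.

ROBOT

A 7-joint arm with a two-finger parallel gripper is mounted at the origin on the work surface. World frame = base frame: x ahead of the robot, y to its left, z up, the work surface at z = 0. Lengths are in mm, angles in rad, forces in N, time in s.
With the tool pointing down it reaches from about 425 to 875 mm from the base axis. Payload 4.7 kg.
Tool frame: the origin (TCP) lies on the centre line of the jaws, within the pads' length; the fingertips stand 8 mm ahead of it and the grasp point (between the pads) lies 11 mm behind it; z points along the fingers, y is the line along which they close (so a half turn about z gives the same grasp; the last joint's range is limited). The gripper opens to 87 mm and grips with 3 to 60 N. Pads are 19 mm wide; open, the fingers measure 117 mm over their backs; the gripper's body (75 mm by 190 mm) begins 51 mm behind the grasp point.
Start: joints at [1.273, 0.321, -0.07, 1.45, 0.023, 1.371, -0.057], TCP at [199.382, -618.685, 230.587] pointing down, gripper open.
Joint ranges: [-2.86, 2.86], [-0.3, 2.09], [-1.38, 1.24], [0.06, 2.45], [-1.56, 4.7], [0.09, 2.05], [-2.69, 2.69]. Speed limits (rad/s): [2.57, 2.57, 3.14, 3.14, 3.14, 3.14, 3.14].

INTERFACE

Orientations are given as a 3x3 rotation matrix whose columns are the frame's x, y, z axes.
In Python, from rig import get_obs, camera, get_calibration, hand_in gives the robot as it stands.
- The arm moves only by the tool apply_moves, never from a script. Its argument "motion" is a list of rows, each a list of 2 entries, a list of its own where there are three numbers: the shift along the tool's x, y, z in m, then the turn, a rotation vector about the tool's x, y, z in rad. In form: [[[x, y, z], [ax, ay, az]], ...]. A call has 1 to 5 rows; each row shifts and turns the commanded pose from where the row before left it, along the tool's axes as they then stand; what a row does not reach is not made up. A row lasts 1/10 s, in which the tool goes at most 50 mm and 8.59 degrees, less where a joint would pass 70% of its speed; a pose out of reach is approached as far as the arm can. A call with a gripper value outside its range is refused whole. "jaw" is the opening, from -1 (shut) to 1 (fully open), set as the call begins (left out, the last holds). The fingers move at their own pace and stop on an object; "force" is the grip in N (left out, the last holds). Time passes only in rows, so rows that do not move let the fingers close. It gives the time, the measured TCP pose, the force, the opening and the grip force at its end, in the units of the state.
- get_obs(): the state, without advancing time (a new reading comes with each control period).
- camera(name): name is "scene" or "side" or "wrist"; returns the picture (480x640x3 uint8, red, green, blue); there is no depth.
- get_calibration(name): a dict with "camera_matrix" (3x3 intrinsics, pixels), "extrinsics" (4x4, takes a point from camera to world coordinates); the wrist camera has in their place "hand_eye" (4x4, takes a point from camera to tool coordinates, whose origin is the TCP and whose axes are the flange's). Camera axes: x right, y down, z forward; pixel columns grow to the right and rows downward; lengths in mm; the calibration is good to about 2 mm. A picture is of the moment at which its call begins: read the wrist's pose just before it. get_calibration takes no time and is no camera call.
- hand_in(): hands the job in; it is judged then, once.
The state is a dict: "t": time; "joint_positions": joint angles; "joint_velocities": joint speeds; "joint_efforts": joint torques, N m; "position": TCP position; "tool_rot": TCP orientation; "contact_force": force on the tool from outside, world axes, zero at the start; "ft_torque": the same for the moment, N m; "opening": finger opening in mm; "gripper_force": force on a finger pad.
Only numpy, scipy, OpenCV 4.12 (cv2) and the standard library are available. Lean on these libraries where they do the work, as an engineer would, in place of code of your own. Each camera call takes 0.05 s, during which the arm holds its last target. There are 200 camera calls.

## Working session

There is one attempt and no reset: what is moved stays moved. The work goes in short steps, Python scripts to look and compute and a tool call to move; the robot and the scene stay as the last step left them, time stands still between calls to the robot, and variables do not carry over. Pictures are saved under pics/ and viewed, at most 13 in all, crops included, and the job is handed in when it is done.

Besides the shell and the picture viewer there is one more tool, called after "Emit:" by a JSON object that holds its "name" and its "arguments", one argument or row to a line. apply_moves: Moves the arm, as the interface text tells. Its arguments: {"type":"object","properties":{"motion":{"type":"array","items":{"type":"array"}},"jaw":{"type":"number"},"force":{"type":"number"}},"required":["motion"]}

```bash
ls; mkdir -p pics
python3 - <<'E'
from rig import *
import cv2,numpy as np
np.set_printoptions(precision=4,suppress=True)
o=get_obs();print(o['t'],o['position'],o['tool_rot'],o['opening'])
ims=[]
for n in('scene','side'):
    im=camera(n);cv2.imwrite(f'pics/{n}0.png',im[:,:,::-1]);c=get_calibration(n);print(n,c['camera_matrix'],c['extrinsics'])
print(get_calibration('wrist'))
E
```

```text
pics
0.0 [ 199.1837 -618.1823  229.474 ] [[ 0.9518  0.3068 -0.0007]
 [ 0.3068 -0.9518  0.0017]
 [-0.0001 -0.0019 -1.    ]] 86.89213709351644
scene [[612.1363   0.     311.8475]
 [  0.     612.1363 247.4317]
 [  0.       0.       1.    ]] [[  -0.0795    0.7562   -0.6495 1264.7227]
 [   0.9968    0.0547   -0.0584  116.5875]
 [  -0.0086   -0.6521   -0.7581  999.4296]
 [   0.        0.        0.        1.    ]]
side [[574.3082   0.     314.6456]
 [  0.     574.3082 246.5678]
 [  0.       0.       1.    ]] [[  -0.9479   -0.1889    0.2564   98.9081]
 [  -0.3183    0.5865   -0.7447 1057.0514]
 [  -0.0098   -0.7876   -0.6161  894.7802]
 [   0.        0.        0.        1.    ]]
{'camera_matrix': array([[354.8457,   0.    , 316.9512],
       [  0.    , 354.8457, 235.1299],
       [  0.    ,   0.    ,   1.    ]]), 'hand_eye': array([[   0.0001,   -0.9647,   -0.2633,   71.4075],
       [   1.    ,   -0.0001,    0.0008,    1.5181],
       [  -0.0008,   -0.2633,    0.9647, -153.8951],
       [   0.    ,    0.    ,    0.    ,    1.    ]])}
```

View pics/scene0.png

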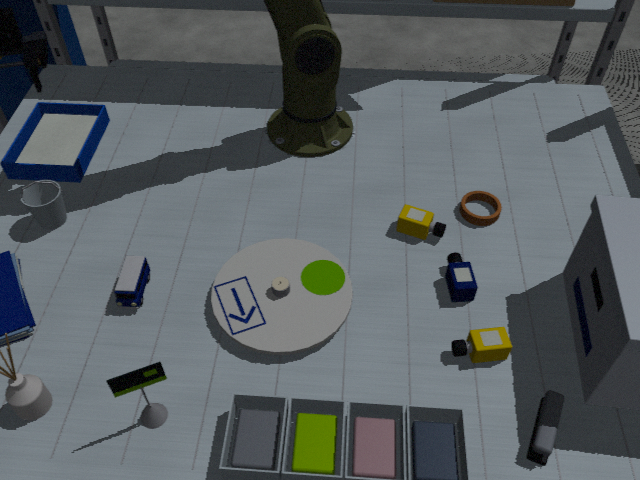

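View pics/side0.png

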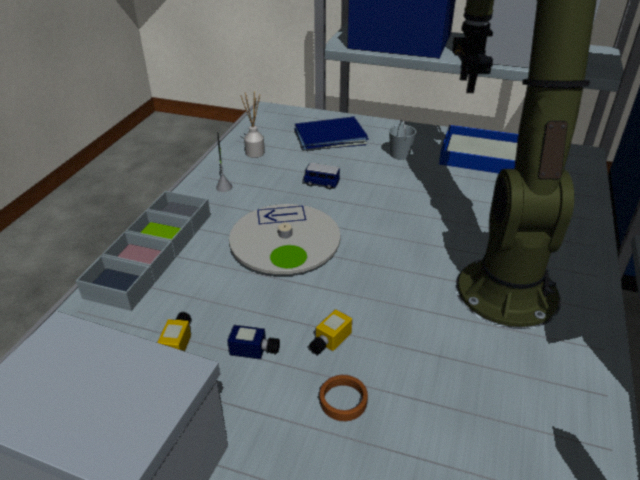

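```bash
cat > h.py <<'E'
from rig import *
import cv2,numpy as np
np.set_printoptions(precision=4,suppress=True)
def cam(n,obs=None):
    c=get_calibration(n);K=c['camera_matrix']
    if n!='wrist': return K,c['extrinsics']
    T=np.eye(4);T[:3,:3]=obs['tool_rot'];T[:3,3]=obs['position'];return K,T@c['hand_eye']
def ray(KE,p):
    K,E=KE;p=np.atleast_2d(p).astype(float)
    d=np.c_[p,np.ones(len(p))]@np.linalg.inv(K).T@E[:3,:3].T;return E[:3,3],d
def onz(KE,p,z):
    o,d=ray(KE,p);return o+d*((z-o[2])/d[:,2])[:,None]
def proj(KE,P):
    K,E=KE;q=(np.atleast_2d(P)-E[:3,3])@E[:3,:3]@K.T;return q[:,:2]/q[:,2:]
def tri(A,a,B,b):
    o1,d1=ray(A,a);o2,d2=ray(B,b);d1=d1[0];d2=d2[0]
    s=np.linalg.lstsq(np.c_[d1,-d2],o2-o1,rcond=None)[0]
    p,q=o1+s[0]*d1,o2+s[1]*d2;return (p+q)/2,np.linalg.norm(p-q)
def mask(im,lo,hi): return cv2.inRange(cv2.cvtColor(im,cv2.COLOR_RGB2HSV),np.array(lo),np.array(hi))
def blobs(m,roi=None,amin=20):
    if roi: z=np.zeros_like(m);x0,y0,x1,y1=roi;z[y0:y1,x0:x1]=m[y0:y1,x0:x1];m=z
    c,_=cv2.findContours(m,cv2.RETR_EXTERNAL,cv2.CHAIN_APPROX_NONE)
    return sorted([k for k in c if cv2.contourArea(k)>amin],key=cv2.contourArea,reverse=True)
def cen(k): m=cv2.moments(k);return np.array([m['m10'],m['m01']])/m['m00']
E
python3 - <<'E'
from h import *
S=cv2.imread('pics/scene0.png')[:,:,::-1].copy();D=cv2.imread('pics/side0.png')[:,:,::-1].copy()
cs,cd=cam('scene'),cam('side')
for nm,lo,hi,rs,rd,z in [('green',(35,150,60),(60,255,255),(290,250,360,305),(260,235,320,275),30),
  ('bottle',(105,120,20),(130,255,255),(430,250,490,310),(215,315,290,365),None),
  ('van',(105,120,20),(130,255,255),(100,250,165,315),(295,155,350,195),None)]:
    a=blobs(mask(S,lo,hi),rs)[0];b=blobs(mask(D,lo,hi),rd)[0]
    a=cv2.convexHull(a);b=cv2.convexHull(b)
    print(nm,cen(a),cen(b),tri(cs,cen(a),cd,cen(b)))
    if z: print(onz(cs,cen(a),z),onz(cd,cen(b),z))
    r=cv2.minAreaRect(a);print(r)
# bay outer outline
for im,c,r in((S,cs,(205,270,272,340)),(D,cd,(250,200,312,228))):
    k=cv2.convexHull(blobs(mask(im,(105,100,20),(130,255,255)),r)[0]);q=cv2.approxPolyN(k,4).reshape(-1,2)
    P=onz(c,q,30);print('bay',P[:,:2],P.mean(0),np.linalg.norm(np.roll(P,-1,0)-P,axis=1))
def crop(im,x0,y0,w,h):return cv2.resize(im[y0:y0+h,x0:x0+w],(390,290),interpolation=cv2.INTER_CUBIC)
out=np.vstack([np.hstack([crop(S,100,250,67,50),crop(S,425,250,80,60)]),np.hstack([crop(D,290,155,54,40),crop(D,215,315,80,60)])])
cv2.imwrite('pics/crop0.png',out[:,:,::-1])
E
```

```text
green [322.5179 277.0253] [288.0825 256.2591] (array([508.3876,  68.2645,  29.2595]), np.float64(3.590394536245007))
[[510.6733  69.5254  30.    ]] [[507.4086  66.9397  30.    ]]
((322.5, 277.0), (34.0, 43.0), 90.0)
bottle [461.4375 281.3383] [246.1265 341.4831] (array([495.1321, 346.0641,  23.9646]), np.float64(3.473579474066704))
((462.4646911621094, 280.95648193359375), (40.38541030883789, 26.19762420654297), 84.64418029785156)
van [133.5002 286.4991] [321.6156 177.4252] (array([ 549.4146, -311.8466,   19.0159]), np.float64(9.016975383158776))
((137.81675720214844, 286.151611328125), (27.243247985839844, 51.32493591308594), 42.27368927001953)
bay [[ 628.2274  -29.4845]
 [ 657.2078  -89.6311]
 [ 548.8745 -143.7414]
 [ 519.2786  -84.078 ]] [588.3971 -86.7337  30.    ] [ 66.7644 121.0951  66.6006 121.8618]Traceback (most recent call last):
  File "<stdin>", line 14, in <module>
IndexError: list index out of range
```

Run:
```python
from h import *
S=cv2.imread('pics/scene0.png')[:,:,::-1].copy();D=cv2.imread('pics/side0.png')[:,:,::-1].copy()
def crop(im,x0,y0,w,h):return cv2.resize(im[y0:y0+h,x0:x0+w],(390,290),interpolation=cv2.INTER_CUBIC)
out=np.vstack([np.hstack([crop(S,100,250,67,60),crop(S,425,250,80,60)]),np.hstack([crop(D,290,155,60,45),crop(D,215,315,80,60)])])
cv2.imwrite('pics/crop0.png',cv2.convertScaleAbs(out[:,:,::-1],alpha=1.3))
```

```text
(no output)
```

View pics/crop0.png

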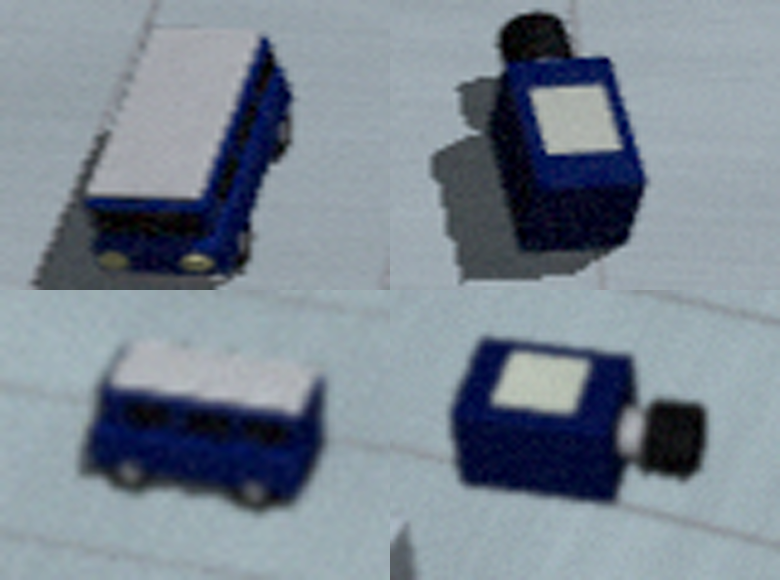

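The enlarged crop shows one blue van at scene (132,282). Its pale lamps at (119,303) and (133,304) put the nose towards +x. The only blue bottle is at (461,281), with its cap at (455,258). The bottles at (418,222) and (490,345) are yellow, so they are decoys.

Run:
```python
from h import *
c=cam('scene')
P=onz(c,[(125.8,256.2),(145.5,257.9),(135.6,291.4),(115.1,290.3)],55);print('roof',P[:,:2],P.mean(0),np.linalg.norm(np.roll(P,-1,0)-P,axis=1))
d=(P[2]+P[3]-P[0]-P[1]);print('yaw',np.arctan2(d[1],d[0]))
P=onz(c,[(448.2,262.4),(469.7,262),(476.9,287.7),(452.7,288)],46);print('btl top',P[:,:2],P.mean(0),np.linalg.norm(np.roll(P,-1,0)-P,axis=1))
d=-(P[2]+P[3]-P[0]-P[1]);print('yaw',np.arctan2(d[1],d[0]))
o=get_obs();print(o['tool_rot'].T@(np.array([548,-312,230])-o['position']))
```

```text
roof [[ 505.9584 -328.5986]
 [ 507.4573 -287.6965]
 [ 591.2179 -285.237 ]
 [ 591.5294 -325.4432]] [ 549.0408 -306.7438   55.    ] [40.9295 83.7967 40.2075 85.6291]
yaw 0.03314743263148385
btl top [[467.6506 319.3317]
 [463.4824 362.3435]
 [527.4575 370.5795]
 [531.6112 323.8466]] [497.5505 344.0253  46.    ] [43.2133 64.5031 46.9171 64.1198]
yaw -3.0422539951283194
[ 425.9334 -184.4709   -0.1403]
```

Emit:
{"name": "apply_moves", "arguments": {
  "motion": [
    [[0.043, -0.019, 0], [0, 0, 0]],
    [[0.043, -0.019, 0], [0, 0, 0]],
    [[0.043, -0.019, 0], [0, 0, 0]],
    [[0.043, -0.019, 0], [0, 0, 0]],
    [[0.043, -0.019, 0], [0, 0, 0]]
  ]
}}

```text
t: 0.6
position: [375.8, -460.7, 230.2]
tool_rot: [[0.952, 0.307, -0.0], [0.307, -0.952, 0.0], [-0.0, -0.0, -1.0]]
contact_force: [0.6, -0.6, 0.5]
opening: 86.7
gripper_force: 0.0
```

Emit:
{"name": "apply_moves", "arguments": {
  "motion": [
    [[0.043, -0.019, 0], [0, 0, 0]],
    [[0.043, -0.019, 0], [0, 0, 0]],
    [[0.043, -0.019, 0], [0, 0, 0]],
    [[0.043, -0.019, 0], [0, 0, 0]],
    [[0.043, -0.019, 0], [0, 0, 0]]
  ]
}}

```text
t: 1.1
position: [551.2, -304.5, 230.2]
tool_rot: [[0.952, 0.307, -0.001], [0.307, -0.952, -0.0], [-0.001, -0.0, -1.0]]
contact_force: [0.7, -1.3, -0.5]
opening: 87.0
gripper_force: 0.0
```

Emit:
{"name": "apply_moves", "arguments": {
  "motion": [
    [[0, 0, 0.02], [0, 0, 0.14]],
    [[0, 0, 0.02], [0, 0, 0.14]],
    [[0, 0, 0], [0, 0, 0]],
    [[0, 0, 0], [0, 0, 0]]
  ]
}}

```text
t: 1.5
position: [549.9, -306.0, 190.2]
tool_rot: [[0.999, 0.035, -0.001], [0.035, -0.999, 0.0], [-0.001, -0.001, -1.0]]
contact_force: [0.1, -0.2, 0.1]
opening: 86.8
gripper_force: 0.0
```

Run:
```python
from h import *
o=get_obs();im=camera('wrist');cv2.imwrite('pics/w1.png',im[:,:,::-1]);print(o['t'],o['position'],o['tool_rot'],o['joint_positions'])
import pickle;pickle.dump(o,open('w1.pkl','wb'))
```

```text
1.5 [ 549.927  -306.0063  190.2315] [[ 0.9994  0.0347 -0.0012]
 [ 0.0347 -0.9994  0.0005]
 [-0.0012 -0.0005 -1.    ]] [ 0.7102  0.3154 -0.3023  1.5511  0.0963  1.291  -1.1408]
```

View pics/w1.png

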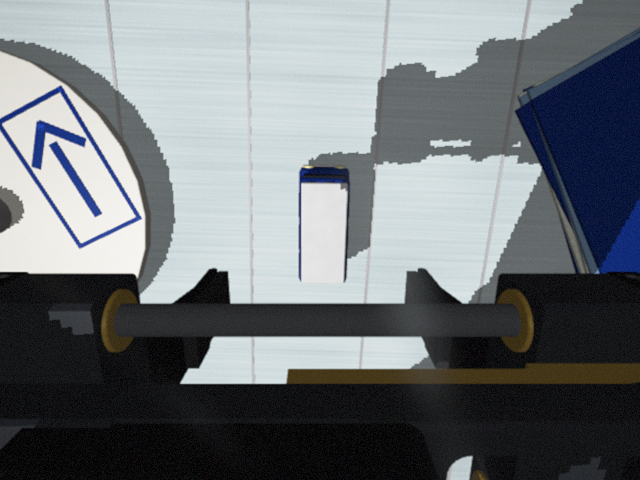

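The wrist view shows the van roof spanning (301..348, 182..282) with its nose up the image, at row 166. The whole bay with its arrow is at the left, around (70,165).

Run:
```python
from h import *
import pickle
o=pickle.load(open('w1.pkl','rb'));im=cv2.imread('pics/w1.png')[:,:,::-1].copy();c=cam('wrist',o)
k=blobs(mask(im,(0,0,190),(179,20,255)),(285,170,365,295))
k=k[0];r=cv2.minAreaRect(k);b=cv2.boxPoints(r);print(r);P=onz(c,b,55.5)
print('roof',P[:,:2],P.mean(0),np.linalg.norm(np.roll(P,-1,0)-P,axis=1))
k2=blobs(mask(im,(105,80,20),(130,255,255)),(285,150,365,295))[0];print(cv2.boundingRect(k2))
x,y,w,h=cv2.boundingRect(k2);print('nose at z=25', onz(c,[(x+w/2,y)],25))
k=cv2.convexHull(blobs(mask(im,(105,80,20),(130,255,255)),(0,70,150,260))[0]);q=cv2.approxPolyN(k,4).reshape(-1,2)
P=onz(c,q,30);print('bay',P[:,:2],P.mean(0),np.linalg.norm(np.roll(P,-1,0)-P,axis=1))
```

```text
((324.5, 232.0), (124.0, 79.0), 90.0)
roof [[ 596.2596 -280.483 ]
 [ 598.4695 -343.8609]
 [ 490.5442 -351.4167]
 [ 488.1201 -281.6831]] [ 543.3484 -314.3609   55.5   ] [ 63.4165 108.1895  69.7758 108.1461]
(299, 167, 50, 113)
nose at z=25 [[ 597.3696 -312.3626   25.    ]]
bay [[ 546.5272 -148.4697]
 [ 515.9689  -88.331 ]
 [ 626.2303  -32.6644]
 [ 656.5448  -92.671 ]] [586.3178 -90.534   30.    ] [ 67.4572 123.5165  67.2291 123.3587]
```

Run:
```python
from h import *
import pickle
o=pickle.load(open('w1.pkl','rb'));c=cam('wrist',o)
P=onz(c,[(302,182),(348,182),(346.5,282),(302.5,282)],55.5)
print('roof',P[:,:2],P.mean(0),np.linalg.norm(np.roll(P,-1,0)-P,axis=1))
d=P[0]+P[1]-P[2]-P[3];print(np.arctan2(d[1],d[0]))
```

```text
roof [[ 587.1432 -294.3484]
 [ 588.4411 -331.5805]
 [ 501.3935 -335.3203]
 [ 500.0559 -296.8546]] [ 544.2584 -314.5259   55.5   ] [37.2547 87.1279 38.4889 87.1233]
0.0358530952649188
```

Emit:
{"name": "apply_moves", "arguments": {
  "motion": [
    [[-0.004, 0.006, 0.03], [0, 0, 0]],
    [[0, 0, 0.045], [0, 0, 0]],
    [[0, 0, 0.045], [0, 0, 0]],
    [[0, 0, 0.037], [0, 0, 0]],
    [[0, 0, 0.02], [0, 0, 0]]
  ]
}}

```text
t: 2.05
position: [545.1, -312.0, 11.3]
tool_rot: [[0.999, 0.033, -0.003], [0.033, -0.999, 0.001], [-0.002, -0.001, -1.0]]
contact_force: [-1.0, 0.1, -0.9]
opening: 87.3
gripper_force: 0.0
```

Emit:
{"name": "apply_moves", "arguments": {
  "motion": [
    [[0, 0, 0], [0, 0, 0]],
    [[0, 0, 0], [0, 0, 0]],
    [[0, 0, 0], [0, 0, 0]],
    [[0, 0, 0], [0, 0, 0]],
    [[0, 0, 0], [0, 0, 0]]
  ],
  "jaw": -1,
  "force": 15
}}

```text
t: 2.55
position: [547.3, -312.6, 15.0]
tool_rot: [[0.999, 0.032, 0.002], [0.032, -0.999, -0.001], [0.002, 0.001, -1.0]]
contact_force: [-0.2, 0.1, 0.2]
opening: 54.5
gripper_force: 0.0
```

Emit:
{"name": "apply_moves", "arguments": {
  "motion": [
    [[0, 0, 0], [0, 0, 0]],
    [[0, 0, 0], [0, 0, 0]],
    [[0, 0, -0.01], [0, 0, 0]],
    [[0, 0, 0], [0, 0, 0]]
  ]
}}

```text
t: 2.95
position: [547.3, -312.4, 24.8]
tool_rot: [[0.999, 0.032, 0.002], [0.032, -0.999, -0.001], [0.002, 0.001, -1.0]]
contact_force: [1.3, -0.5, -1.1]
opening: 43.8
gripper_force: 15.0
```

Emit:
{"name": "apply_moves", "arguments": {
  "motion": [
    [[0, 0, -0.03], [0, 0, 0]],
    [[0, 0, -0.04], [0, 0, 0]],
    [[0.008, -0.037, -0.015], [0, 0, 0]],
    [[0.008, -0.037, 0], [0, 0, 0]],
    [[0.008, -0.037, 0], [0, 0, 0]]
  ]
}}

```text
t: 3.45
position: [567.5, -199.4, 109.6]
tool_rot: [[1.0, 0.031, 0.002], [0.031, -1.0, -0.001], [0.002, 0.001, -1.0]]
contact_force: [0.4, 0.6, -2.8]
opening: 43.6
gripper_force: 15.0
```

Emit:
{"name": "apply_moves", "arguments": {
  "motion": [
    [[0.008, -0.037, 0], [0, 0, 0]],
    [[0.008, -0.037, 0], [0, 0, 0]],
    [[0.008, -0.037, 0], [0, 0, 0]],
    [[0, 0, 0], [0, 0, -0.144]],
    [[0, 0, 0], [0, 0, -0.144]]
  ]
}}

```text
t: 3.95
position: [587.6, -86.2, 108.6]
tool_rot: [[0.946, 0.324, -0.0], [0.324, -0.946, 0.0], [0.0, -0.0, -1.0]]
contact_force: [0.1, -0.1, -1.6]
opening: 44.0
gripper_force: 15.0
```

Emit:
{"name": "apply_moves", "arguments": {
  "motion": [
    [[0, 0, 0], [0, 0, -0.144]],
    [[0, 0, 0], [0, 0, 0]],
    [[0, 0, 0], [0, 0, 0]],
    [[0, 0, 0], [0, 0, 0]]
  ]
}}

```text
t: 4.35
position: [587.4, -88.8, 108.5]
tool_rot: [[0.896, 0.445, -0.0], [0.445, -0.896, -0.0], [-0.0, 0.0, -1.0]]
contact_force: [0.3, -0.7, -1.5]
opening: 44.0
gripper_force: 15.0
```

Run:
```python
from h import *
import pickle
o=get_obs();im=camera('wrist');S=camera('scene');cv2.imwrite('pics/w2.png',im[:,:,::-1]);cv2.imwrite('pics/s2.png',S[:,:,::-1]);pickle.dump(o,open('w2.pkl','wb'))
print(o['t'],o['position'],o['tool_rot'],o['joint_positions'],o['opening'])
a=np.hstack([cv2.resize(im[0:330,100:540],(440,330)),cv2.resize(S[200:365,190:370],(360,330))]);cv2.imwrite('pics/c2.png',a[:,:,::-1])
```

```text
4.35 [587.3709 -88.8212 108.4898] [[ 0.8955  0.445  -0.0001]
 [ 0.445  -0.8955 -0.0001]
 [-0.0002  0.0001 -1.    ]] [ 0.4983  0.3288 -0.4669  1.7266  0.162   1.1245 -1.1269] 44.0434280895127
```

View pics/c2.png

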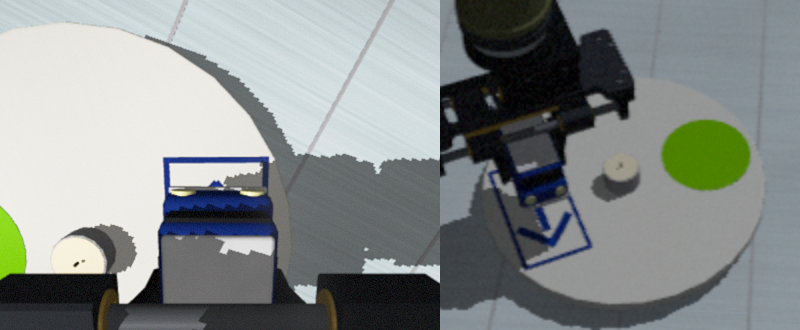

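The left crop shows the bay's front edge at wrist pixels (264..368, 158), with the van nose centred just behind it at column 319. The nose points the arrow's way.

Run:
```python
from h import *
import pickle
o=pickle.load(open('w2.pkl','rb'));c=cam('wrist',o)
for n,p,z in(('bayL',(264,157.5),30),('bayR',(369,157.5),30),('vanL',(262,205),93+30),('vanR',(373,205),93+30)):
    P=onz(c,[p],z)[0];print(n,P,o['tool_rot'].T@(P-o['position']))
```

```text
bayL [626.0831 -33.5249  30.    ] [ 59.2863 -32.2991  78.4784]
bayR [656.0178 -93.7554  30.    ] [59.2926 34.9601 78.4829]
vanL [619.1332 -50.3498 123.    ] [ 45.5612 -20.3181 -14.5186]
vanR [638.7873 -89.9063 123.    ] [ 45.5604  23.852  -14.5157]
```

Emit:
{"name": "apply_moves", "arguments": {
  "motion": [
    [[0, 0, 0.03], [0, 0, 0]],
    [[0, 0, 0.02], [0, 0, 0]],
    [[0, 0, 0.008], [0, 0, 0]],
    [[0, 0, 0], [0, 0, 0]],
    [[0, 0, 0], [0, 0, 0]]
  ]
}}

```text
t: 4.95
position: [588.2, -88.7, 51.4]
tool_rot: [[0.894, 0.447, 0.001], [0.447, -0.894, -0.0], [0.001, 0.001, -1.0]]
contact_force: [1.0, 0.3, -1.3]
opening: 43.8
gripper_force: 15.0
```

Emit:
{"name": "apply_moves", "arguments": {
  "motion": [
    [[0, 0, 0.002], [0, 0, 0]],
    [[0, 0, 0], [0, 0, 0]],
    [[0, 0, 0.002], [0, 0, 0]],
    [[0, 0, 0], [0, 0, 0]],
    [[0, 0, 0], [0, 0, 0]]
  ]
}}

```text
t: 5.45
position: [587.5, -88.7, 46.6]
tool_rot: [[0.894, 0.447, 0.0], [0.447, -0.894, -0.0], [-0.0, 0.0, -1.0]]
contact_force: [-0.4, -0.2, -2.6]
opening: 43.7
gripper_force: 15.0
```

Emit:
{"name": "apply_moves", "arguments": {
  "motion": [
    [[0, 0, 0.001], [0, 0, 0]],
    [[0, 0, 0], [0, 0, 0]],
    [[0, 0, 0], [0, 0, 0]]
  ]
}}

```text
t: 5.75
position: [587.4, -88.6, 45.5]
tool_rot: [[0.894, 0.447, -0.0], [0.447, -0.894, -0.0], [-0.0, -0.0, -1.0]]
contact_force: [0.5, -0.3, -1.6]
opening: 43.7
gripper_force: 15.0
```

Emit:
{"name": "apply_moves", "arguments": {
  "motion": [
    [[0, 0, 0.001], [0, 0, 0]],
    [[0, 0, 0], [0, 0, 0]],
    [[0, 0, 0], [0, 0, 0]]
  ]
}}

```text
t: 6.05
position: [587.4, -88.6, 44.5]
tool_rot: [[0.894, 0.447, -0.0], [0.447, -0.894, -0.0], [-0.0, -0.0, -1.0]]
contact_force: [-0.4, -0.8, -1.6]
opening: 44.1
gripper_force: 15.0
```

Emit:
{"name": "apply_moves", "arguments": {
  "motion": [
    [[0, 0, 0.001], [0, 0, 0]],
    [[0, 0, 0], [0, 0, 0]],
    [[0, 0, 0], [0, 0, 0]]
  ]
}}

```text
t: 6.35
position: [587.9, -88.6, 44.1]
tool_rot: [[0.894, 0.447, 0.001], [0.447, -0.894, -0.0], [0.001, 0.001, -1.0]]
contact_force: [-0.9, 0.6, 2.1]
opening: 43.9
gripper_force: 15.0
```

Emit:
{"name": "apply_moves", "arguments": {
  "motion": [
    [[0, 0, 0.001], [0, 0, 0]],
    [[0, 0, 0], [0, 0, 0]],
    [[0, 0, 0], [0, 0, 0]]
  ]
}}

```text
t: 6.65
position: [588.3, -88.4, 44.1]
tool_rot: [[0.894, 0.448, 0.002], [0.448, -0.894, -0.0], [0.001, 0.001, -1.0]]
contact_force: [-1.5, 1.2, 8.5]
opening: 43.9
gripper_force: 15.0
```

Emit:
{"name": "apply_moves", "arguments": {
  "motion": [
    [[0, 0, -0.001], [0, 0, 0]],
    [[0, 0, 0], [0, 0, 0]]
  ]
}}

```text
t: 6.85
position: [588.0, -88.5, 44.1]
tool_rot: [[0.894, 0.447, 0.001], [0.447, -0.894, -0.0], [0.001, 0.001, -1.0]]
contact_force: [-1.2, 0.7, 4.4]
opening: 44.0
gripper_force: 15.0
```

Emit:
{"name": "apply_moves", "arguments": {
  "motion": [
    [[0, 0, 0], [0, 0, 0]],
    [[0, 0, 0], [0, 0, 0]],
    [[0, 0, 0], [0, 0, 0]],
    [[0, 0, 0], [0, 0, 0]],
    [[0, 0, 0], [0, 0, 0]]
  ],
  "jaw": 0.5
}}

```text
t: 7.35
position: [587.3, -88.7, 43.3]
tool_rot: [[0.894, 0.447, -0.0], [0.447, -0.894, -0.0], [-0.0, -0.0, -1.0]]
contact_force: [0.9, -0.0, 0.8]
opening: 64.6
gripper_force: 0.0
```

Emit:
{"name": "apply_moves", "arguments": {
  "motion": [
    [[0, 0, -0.015], [0, 0, 0]],
    [[0, 0, -0.03], [0, 0, 0]],
    [[0, 0, -0.045], [0, 0, 0]],
    [[0, 0, -0.045], [0, 0, 0]],
    [[0, 0, -0.045], [0, 0, 0]]
  ]
}}

```text
t: 7.85
position: [587.3, -88.4, 226.7]
tool_rot: [[0.894, 0.448, 0.001], [0.448, -0.894, -0.0], [0.001, 0.001, -1.0]]
contact_force: [1.0, -0.9, -0.1]
opening: 65.3
gripper_force: 0.0
```

Emit:
{"name": "apply_moves", "arguments": {
  "motion": [
    [[0.007, -0.044, 0], [0, 0, 0]],
    [[0.007, -0.044, 0], [0, 0, 0]],
    [[0.007, -0.044, 0], [0, 0, 0]],
    [[0.007, -0.044, 0], [0, 0, 0]],
    [[0.007, -0.044, 0], [0, 0, 0]]
  ],
  "jaw": 1
}}

```text
t: 8.35
position: [519.7, 125.5, 225.0]
tool_rot: [[0.894, 0.447, 0.002], [0.447, -0.894, -0.0], [0.002, 0.001, -1.0]]
contact_force: [0.2, -0.2, 0.3]
opening: 86.5
gripper_force: 0.0
```

Emit:
{"name": "apply_moves", "arguments": {
  "motion": [
    [[0.007, -0.044, 0], [0, 0, 0]],
    [[0.007, -0.044, 0], [0, 0, 0]],
    [[0.007, -0.044, 0], [0, 0, 0]],
    [[0.007, -0.044, 0], [0, 0, 0]],
    [[0.007, -0.044, 0], [0, 0, 0]]
  ]
}}

```text
t: 8.85
position: [452.6, 337.8, 225.0]
tool_rot: [[0.894, 0.447, 0.002], [0.447, -0.894, 0.0], [0.002, 0.001, -1.0]]
contact_force: [1.7, 0.4, 0.2]
opening: 87.3
gripper_force: 0.0
```

Emit:
{"name": "apply_moves", "arguments": {
  "motion": [
    [[0, 0, 0.01], [0, 0, 0.12]],
    [[0, 0, 0.01], [0, 0, 0.12]],
    [[0, 0, 0.01], [0, 0, 0.12]],
    [[0, 0, 0], [0, 0, 0]],
    [[0, 0, 0], [0, 0, 0]]
  ]
}}

```text
t: 9.35
position: [453.3, 336.4, 194.4]
tool_rot: [[0.994, 0.107, 0.001], [0.107, -0.994, 0.0], [0.001, -0.0, -1.0]]
contact_force: [0.7, -0.1, -0.6]
opening: 86.9
gripper_force: 0.0
```

Run:
```python
from h import *
import pickle
o=get_obs();im=camera('wrist');S=camera('scene');D=camera('side');cv2.imwrite('pics/w3.png',im[:,:,::-1]);cv2.imwrite('pics/s3.png',S[:,:,::-1]);cv2.imwrite('pics/d3.png',D[:,:,::-1]);pickle.dump(o,open('w3.pkl','wb'))
print(o['t'],o['position'],o['tool_rot'],o['joint_positions'],o['opening'])
a=np.hstack([cv2.resize(im[0:330,100:540],(440,330)),cv2.resize(S[230:365,200:360],(360,330))]);cv2.imwrite('pics/c3.png',a[:,:,::-1])
c=cam('scene')
a=cv2.convexHull(blobs(mask(S,(35,150,60),(60,255,255)),(280,240,365,315))[0]);print('green',onz(c,cen(a),30),'before 510.7 69.5')
```

```text
9.35 [453.2823 336.3553 194.4048] [[ 0.9943  0.1066  0.0007]
 [ 0.1066 -0.9943  0.0001]
 [ 0.0007 -0.0001 -1.    ]] [-0.033   0.2303 -0.7442  1.6967  0.1627  1.2772 -2.2753] 86.88105930965642
green [[510.3915  69.4329  30.    ]] before 510.7 69.5
```

View pics/c3.png

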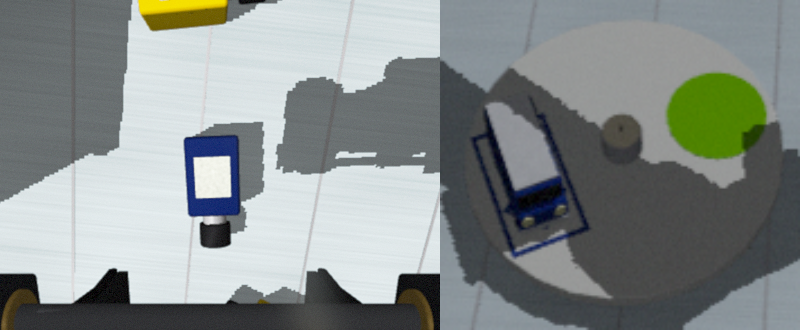

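The van sits nose-forward in the bay, and the disc has not moved. The bottle is at wrist pixels: body (284..339, 137..215) and cap (300..331, 219..247).

Run:
```python
from h import *
import pickle
o=pickle.load(open('w3.pkl','rb'));im=cv2.imread('pics/w3.png')[:,:,::-1].copy();c=cam('wrist',o)
k=cv2.convexHull(blobs(mask(im,(105,80,20),(130,255,255)),(270,120,360,235))[0]);q=cv2.approxPolyN(k,4).reshape(-1,2);P=onz(c,q,46)
print(q.tolist(),P[:,:2],P.mean(0),np.linalg.norm(np.roll(P,-1,0)-P,axis=1))
k=blobs(mask(im,(0,0,0),(179,255,50)),(285,205,345,260),50)
for j in k[:2]:
    x,y,w,h=cv2.boundingRect(j);print('cap',x,y,w,h);print(onz(c,[(x,y+h/2),(x+w,y+h/2)],23),onz(c,[(x+w/2,y+h)],30))
```

```text
[[340, 215], [288, 215], [283, 137], [338, 135]] [[463.1064 315.414 ]
 [458.288  360.3745]
 [522.9965 370.0415]
 [529.3861 325.3255]] [493.4443 342.7889  46.    ] [45.218  65.4266 45.1702 67.0167]
cap 301 221 29 26
[[436.209  347.8984  23.    ]
 [439.1415 320.5239  23.    ]] [[426.9879 333.0537  30.    ]]
```

Emit:
{"name": "apply_moves", "arguments": {
  "motion": [
    [[-0.0174, 0, 0.03], [0, 0, -0.04]],
    [[0, 0, 0.045], [0, 0, 0]],
    [[0, 0, 0.045], [0, 0, 0]],
    [[0, 0, 0.042], [0, 0, 0]],
    [[0, 0, 0.019], [0, 0, 0]]
  ]
}}

```text
t: 10.0
position: [434.2, 332.6, 9.2]
tool_rot: [[0.99, 0.144, -0.004], [0.144, -0.99, -0.003], [-0.005, 0.002, -1.0]]
contact_force: [0.4, -0.4, 1.0]
opening: 87.1
gripper_force: 0.0
```

Emit:
{"name": "apply_moves", "arguments": {
  "motion": [
    [[0, 0, 0], [0, 0, 0]],
    [[0, 0, 0], [0, 0, 0]],
    [[0, 0, 0], [0, 0, 0]],
    [[0, 0, 0], [0, 0, 0]],
    [[0, 0, 0], [0, 0, 0]]
  ],
  "jaw": -1,
  "force": 6
}}

```text
t: 10.5
position: [436.3, 334.5, 13.1]
tool_rot: [[0.99, 0.143, 0.001], [0.143, -0.99, 0.0], [0.001, -0.0, -1.0]]
contact_force: [0.1, 0.4, -0.1]
opening: 55.1
gripper_force: 0.0
```

Emit:
{"name": "apply_moves", "arguments": {
  "motion": [
    [[0, 0, 0], [0, 0, 0]],
    [[0, 0, 0], [0, 0, 0]],
    [[0, 0, 0], [0, 0, 0]],
    [[0, 0, 0], [0, 0, 0]],
    [[0, 0, 0], [0, 0, 0]]
  ]
}}

```text
t: 11.0
position: [435.8, 334.6, 12.6]
tool_rot: [[0.99, 0.144, -0.0], [0.144, -0.99, 0.0], [0.0, -0.0, -1.0]]
contact_force: [0.3, 0.3, 0.6]
opening: 30.1
gripper_force: 6.0
```

Emit:
{"name": "apply_moves", "arguments": {
  "motion": [
    [[0.0025, 0, -0.008], [0, 0, 0]],
    [[0.003, 0, -0.0075], [0, 0, 0]],
    [[0.0035, 0, -0.0075], [0, 0, 0]],
    [[0.0045, 0, -0.007], [0, 0, 0]],
    [[0.005, 0, -0.0065], [0, 0, 0]]
  ]
}}

```text
t: 11.5
position: [454.8, 337.2, 49.9]
tool_rot: [[0.99, 0.143, 0.0], [0.143, -0.99, 0.0], [0.0, -0.0, -1.0]]
contact_force: [-0.3, 1.8, -0.6]
opening: 29.6
gripper_force: 6.0
```

Emit:
{"name": "apply_moves", "arguments": {
  "motion": [
    [[0.0055, 0, -0.0065], [0, 0, 0]],
    [[0.006, 0, -0.0055], [0, 0, 0]],
    [[0.0065, 0, -0.0055], [0, 0, 0]],
    [[0, 0, 0], [0, 0, 0]]
  ]
}}

```text
t: 11.9
position: [473.7, 339.9, 67.4]
tool_rot: [[0.99, 0.142, 0.002], [0.142, -0.99, 0.001], [0.002, -0.001, -1.0]]
contact_force: [-0.4, -0.2, 0.4]
opening: 29.7
gripper_force: 6.0
```

Run:
```python
from h import *
D=camera('side');S=camera('scene');print(get_obs()['position'],get_obs()['contact_force'])
a=np.hstack([cv2.resize(D[250:400,170:320],(400,400)),cv2.resize(S[200:320,400:520],(400,400))]);cv2.imwrite('pics/c4.png',a[:,:,::-1])
```

```text
[472.2833 339.6237  66.5544] [-0.7424  1.2125 -0.4816]
```

View pics/c4.png

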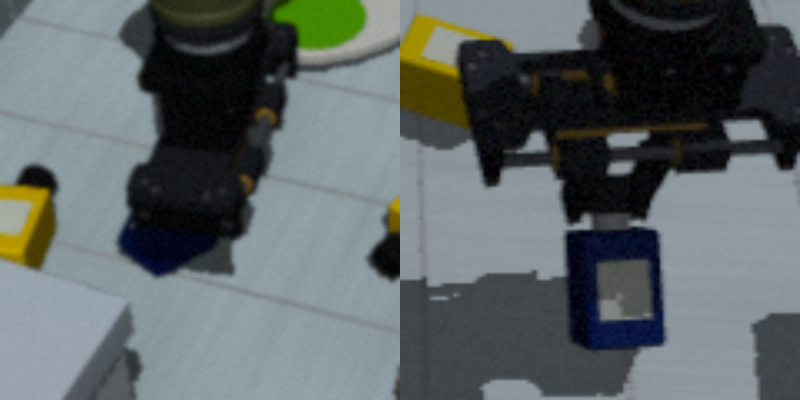

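The bottle is pivoting as intended. It is tilted about 45° with its foot edge on the table.

Emit:
{"name": "apply_moves", "arguments": {
  "motion": [
    [[0.007, 0, -0.0045], [0, 0, 0]],
    [[0.007, 0, -0.004], [0, 0, 0]],
    [[0.0075, 0, -0.0035], [0, 0, 0]],
    [[0.008, 0, -0.0025], [0, 0, 0]],
    [[0.008, 0, -0.002], [0, 0, 0]]
  ]
}}

```text
t: 12.5
position: [510.0, 344.8, 83.0]
tool_rot: [[0.99, 0.143, -0.0], [0.143, -0.99, -0.0], [-0.0, 0.0, -1.0]]
contact_force: [-0.4, 0.2, -2.9]
opening: 29.9
gripper_force: 6.0
```

Emit:
{"name": "apply_moves", "arguments": {
  "motion": [
    [[0.008, 0, -0.001], [0, 0, 0]],
    [[0.008, 0, -0.0005], [0, 0, 0]],
    [[0.0085, 0, 0], [0, 0, 0]],
    [[0.008, 0, 0.001], [0, 0, 0]],
    [[0.008, 0, 0.002], [0, 0, 0]]
  ]
}}

```text
t: 13.0
position: [550.4, 351.1, 81.9]
tool_rot: [[0.99, 0.143, 0.001], [0.143, -0.99, 0.0], [0.001, -0.0, -1.0]]
contact_force: [0.3, 0.3, 1.1]
opening: 29.8
gripper_force: 6.0
```

Run:
```python
from h import *
D=camera('side');S=camera('scene');o=get_obs();print(o['position'],o['contact_force'],o['opening'])
a=np.hstack([cv2.resize(D[250:400,170:320],(400,400)),cv2.resize(S[200:320,400:520],(400,400))]);cv2.imwrite('pics/c5.png',a[:,:,::-1])
```

```text
[551.0268 351.0532  81.7636] [1.0169 0.2087 1.5354] 29.928907001109703
```

View pics/c5.png

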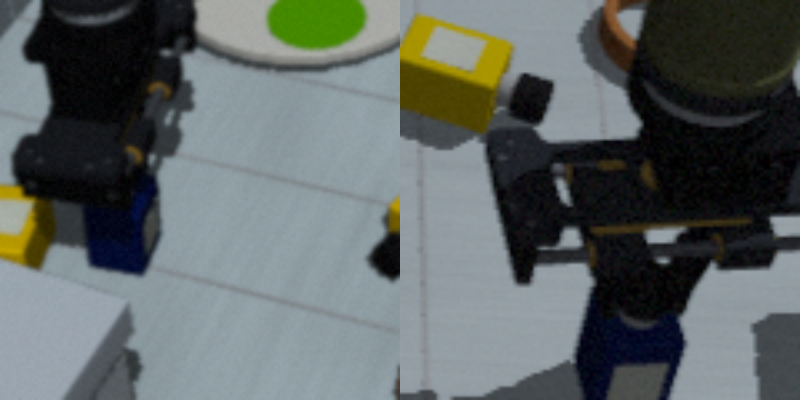

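The bottle is standing on its foot, at side (215,338). I'll regrip it so that it stands flat before carrying it.

Emit:
{"name": "apply_moves", "arguments": {
  "motion": [
    [[0, 0, 0.001], [0, 0, 0]],
    [[0, 0, 0], [0, 0, 0]]
  ]
}}

```text
t: 13.3
position: [550.3, 351.1, 81.8]
tool_rot: [[0.99, 0.143, 0.003], [0.143, -0.99, 0.001], [0.003, -0.0, -1.0]]
contact_force: [1.7, -0.8, 4.0]
opening: 29.6
gripper_force: 6.0
```

Emit:
{"name": "apply_moves", "arguments": {
  "motion": [
    [[0, 0, 0], [0, 0, 0]],
    [[0, 0, 0], [0, 0, 0]],
    [[0, 0, 0], [0, 0, 0]],
    [[0, 0, 0], [0, 0, 0]]
  ],
  "jaw": -0.1
}}

```text
t: 13.7
position: [548.6, 350.7, 80.1]
tool_rot: [[0.99, 0.144, -0.001], [0.144, -0.99, -0.001], [-0.001, 0.0, -1.0]]
contact_force: [-0.0, -0.8, -0.2]
opening: 38.7
gripper_force: 0.0
```

Emit:
{"name": "apply_moves", "arguments": {
  "motion": [
    [[0, 0, 0], [0, 0, 0]],
    [[0, 0, 0], [0, 0, 0]],
    [[0, 0, 0], [0, 0, 0]],
    [[0, 0, 0], [0, 0, 0]],
    [[0, 0, 0], [0, 0, 0]]
  ],
  "jaw": -1,
  "force": 20
}}

```text
t: 14.2
position: [549.1, 350.7, 80.4]
tool_rot: [[0.99, 0.143, -0.0], [0.143, -0.99, -0.0], [-0.0, 0.0, -1.0]]
contact_force: [0.4, -0.2, -0.6]
opening: 28.7
gripper_force: 19.9
```

Emit:
{"name": "apply_moves", "arguments": {
  "motion": [
    [[0, 0, -0.01], [0, 0, 0]],
    [[0, 0, -0.03], [0, 0, 0]],
    [[0, 0, -0.03], [0, 0, 0]],
    [[0, 0, 0], [0, 0, 0]]
  ]
}}

```text
t: 14.6
position: [551.4, 353.0, 155.9]
tool_rot: [[0.99, 0.143, 0.007], [0.143, -0.99, 0.005], [0.008, -0.004, -1.0]]
contact_force: [0.4, 0.5, -1.5]
opening: 28.4
gripper_force: 19.9
```

Run:
```python
from h import *
D=camera('side');S=camera('scene');W=camera('wrist');o=get_obs();print(o['t'],o['position'],o['contact_force'],o['opening'])
a=np.hstack([cv2.resize(D[220:370,170:320],(400,400)),cv2.resize(S[200:340,400:540],(400,400))]);cv2.imwrite('pics/c6.png',a[:,:,::-1])
```

```text
14.75 [548.8297 350.3228 149.8246] [-0.9493 -0.594  -2.5908] 28.43918888785266
```

View pics/c6.png

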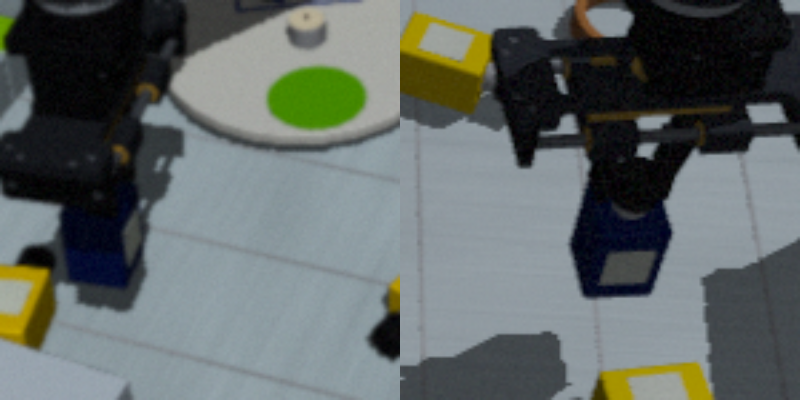

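The bottle hangs upright (−2.6 N). Its front foot edge is at scene (465,304)–(487,303), so I'll check how far it sits from the tool.

Run:
```python
from h import *
a=cv2.imread('pics/c6.png')[:,:,::-1].copy()
cs,cd=cam('scene'),cam('side')
m=mask(a,(105,110,10),(130,255,255))
for nm,roi,off,sc,c in(('side',(40,180,180,300),(170,220),150/400,cd),('scene',(560,180,690,310),(400-400*140/400,200),140/400,cs)):
    k=cv2.convexHull(blobs(m,roi)[0]);q=k.reshape(-1,2)*sc+off
    q5=cv2.approxPolyN(k,6).reshape(-1,2)*sc+off
    print(nm,q5.round(1).tolist());print(onz(c,q5,69.5)[:,:2])
    # expected for a bottle under the tool
    u=np.array([.99,.143,0]);v=np.array([-.143,.99,0]);ctr=np.array([548.8,350.3,69.5])
    C=[ctr+23*(i*u+j*v)+[0,0,h] for i in(-1,1) for j in(-1,1) for h in(0,68)]
    p=proj(c,C);print('exp',p.min(0),p.max(0),'seen',q.min(0),q.max(0))
```

```text
side [[220.6, 319.8], [217.2, 328.4], [195.9, 325.4], [193.2, 311.9], [193.2, 297.2], [221.0, 284.9]]
[[546.3275 343.7548]
 [542.1853 367.4382]
 [586.3787 373.2008]
 [609.525  340.699 ]
 [630.3136 301.6473]
 [591.8252 248.2969]]
exp [198.6972 287.5367] [232.4602 331.4298] seen [193.25 287.5 ] [221. 328.]
scene [[491.7, 268.6], [494.8, 281.2], [487.2, 302.6], [464.4, 303.6], [459.8, 285.4], [465.8, 263.7]]
[[496.8409 397.2769]
 [527.5116 399.8347]
 [578.9498 379.9442]
 [584.441  337.7867]
 [542.4874 332.6651]
 [488.1137 348.3319]]
exp [454.8628 255.5169] [492.4315 299.18  ] seen [460.2  264.05] [494.5  303.25]
```

The bottle sits about 10–15 mm ahead of the pads, and the 28.4 mm opening agrees: the cap is held off-centre. I'll set it back on the table and regrip it centrally.

Emit:
{"name": "apply_moves", "arguments": {
  "motion": [
    [[0, 0, 0.02], [0, 0, 0]],
    [[0, 0, 0.02], [0, 0, 0]],
    [[0, 0, 0.02], [0, 0, 0]],
    [[0, 0, 0.007], [0, 0, 0]],
    [[0, 0, 0], [0, 0, 0]]
  ]
}}

```text
t: 15.25
position: [548.2, 350.0, 81.9]
tool_rot: [[0.99, 0.143, -0.003], [0.143, -0.99, -0.002], [-0.003, 0.001, -1.0]]
contact_force: [0.2, -0.9, -1.8]
opening: 28.8
gripper_force: 19.9
```

Emit:
{"name": "apply_moves", "arguments": {
  "motion": [
    [[0, 0, 0.001], [0, 0, 0]],
    [[0, 0, 0.001], [0, 0, 0]],
    [[0, 0, 0], [0, 0, 0]]
  ]
}}

```text
t: 15.55
position: [549.2, 350.7, 81.3]
tool_rot: [[0.99, 0.143, -0.0], [0.143, -0.99, -0.0], [-0.0, 0.0, -1.0]]
contact_force: [-0.4, -0.3, -2.2]
opening: 28.4
gripper_force: 19.9
```

Emit:
{"name": "apply_moves", "arguments": {
  "motion": [
    [[0, 0, 0.001], [0, 0, 0]],
    [[0, 0, 0], [0, 0, 0]],
    [[0, 0, 0], [0, 0, 0]]
  ]
}}

```text
t: 15.85
position: [549.2, 350.8, 80.5]
tool_rot: [[0.99, 0.143, 0.0], [0.143, -0.99, -0.0], [0.0, 0.0, -1.0]]
contact_force: [-0.9, 0.5, -2.6]
opening: 28.5
gripper_force: 19.9
```

Emit:
{"name": "apply_moves", "arguments": {
  "motion": [
    [[0, 0, 0.001], [0, 0, 0]],
    [[0, 0, 0], [0, 0, 0]],
    [[0, 0, 0], [0, 0, 0]]
  ]
}}

```text
t: 16.15
position: [549.4, 351.2, 80.3]
tool_rot: [[0.99, 0.143, 0.001], [0.143, -0.99, 0.0], [0.001, -0.0, -1.0]]
contact_force: [-1.7, -0.5, 4.1]
opening: 28.6
gripper_force: 20.0
```

Emit:
{"name": "apply_moves", "arguments": {
  "motion": [
    [[0, 0, 0], [0, 0, 0]],
    [[0, 0, 0], [0, 0, 0]],
    [[0, 0, 0], [0, 0, 0]],
    [[0, 0, 0], [0, 0, 0]]
  ],
  "jaw": 0.05
}}

```text
t: 16.55
position: [549.3, 350.6, 79.2]
tool_rot: [[0.99, 0.143, -0.0], [0.143, -0.99, -0.0], [-0.0, 0.0, -1.0]]
contact_force: [-0.1, 0.4, 0.3]
opening: 44.5
gripper_force: 0.0
```

Run:
```python
from h import *
D=camera('side');S=camera('scene');o=get_obs();print(o['t'],o['position'],o['opening'])
lo,hi=(105,110,10),(130,255,255)
for nm,im,c,roi in(('side',D,cam('side'),(170,260,260,370)),('scene',S,cam('scene'),(435,230,520,340))):
    k=cv2.convexHull(blobs(mask(im,lo,hi),roi)[0]);q=cv2.approxPolyN(k,6).reshape(-1,2)
    q=k.reshape(-1,2)
    u=np.array([.99,.143,0]);v=np.array([-.143,.99,0]);ctr=np.array([549,351,0])
    for s in(0,12):
        p=proj(c,[ctr+s*u+23*(i*u+j*v)+[0,0,h] for i in(-1,1) for j in(-1,1) for h in(0,68)]);print(nm,s,'exp',p.min(0),p.max(0),'seen',q.min(0),q.max(0))
```

```text
16.65 [549.2589 350.7011  79.3111] 45.182842228240254
side 0 exp [203.1534 313.0653] [235.4707 355.3821] seen [199 315] [226 352]
side 12 exp [197.3678 312.3597] [229.9763 354.6124] seen [199 315] [226 352]
scene 0 exp [449.3617 278.9012] [484.8198 320.2507] seen [453 287] [485 325]
scene 12 exp [450.6318 283.8807] [486.4234 325.4191] seen [453 287] [485 325]
```

Both views put the bottle about 11 mm ahead of the tool, so I'll shift by that and regrip.

Emit:
{"name": "apply_moves", "arguments": {
  "motion": [
    [[0.006, 0, -0.001], [0, 0, 0]],
    [[0.005, 0, 0], [0, 0, 0]],
    [[0, 0, 0], [0, 0, 0]],
    [[0, 0, 0], [0, 0, 0]]
  ]
}}

```text
t: 17.05
position: [560.3, 352.3, 80.3]
tool_rot: [[0.99, 0.143, -0.0], [0.143, -0.99, -0.0], [-0.0, -0.0, -1.0]]
contact_force: [-1.0, 0.8, -0.1]
opening: 45.6
gripper_force: 0.0
```

Emit:
{"name": "apply_moves", "arguments": {
  "motion": [
    [[0, 0, 0], [0, 0, 0]],
    [[0, 0, 0], [0, 0, 0]],
    [[0, 0, 0], [0, 0, 0]],
    [[0, 0, 0], [0, 0, 0]],
    [[0, 0, 0], [0, 0, 0]]
  ],
  "jaw": -1,
  "force": 15
}}

```text
t: 17.55
position: [560.0, 352.5, 80.5]
tool_rot: [[0.99, 0.143, -0.0], [0.143, -0.99, 0.0], [-0.0, -0.0, -1.0]]
contact_force: [-0.2, -0.2, -1.0]
opening: 29.3
gripper_force: 15.0
```

Emit:
{"name": "apply_moves", "arguments": {
  "motion": [
    [[0, 0, 0], [0, 0, 0]],
    [[0, 0, 0], [0, 0, 0]]
  ]
}}

```text
t: 17.75
position: [560.0, 352.5, 80.5]
tool_rot: [[0.99, 0.143, -0.0], [0.143, -0.99, -0.0], [-0.0, -0.0, -1.0]]
contact_force: [-0.1, 0.6, -0.7]
opening: 29.6
gripper_force: 15.0
```

Emit:
{"name": "apply_moves", "arguments": {
  "motion": [
    [[0, 0, -0.01], [0, 0, 0]],
    [[0, 0, -0.02], [0, 0, 0]],
    [[0, 0, -0.025], [0, 0, 0]],
    [[0, 0, -0.015], [0, 0, 0]],
    [[0, 0, 0], [0, 0, 0]]
  ]
}}

```text
t: 18.25
position: [561.4, 353.4, 153.5]
tool_rot: [[0.99, 0.143, 0.004], [0.143, -0.99, 0.002], [0.005, -0.002, -1.0]]
contact_force: [-0.2, 0.6, -2.3]
opening: 29.3
gripper_force: 15.0
```

Emit:
{"name": "apply_moves", "arguments": {
  "motion": [
    [[-0.006, 0.018, 0], [0, 0, 0]],
    [[-0.01, 0.03, 0], [0, 0, 0]],
    [[-0.01, 0.03, 0], [0, 0, 0]],
    [[-0.01, 0.03, 0], [0, 0, 0]],
    [[-0.01, 0.03, 0], [0, 0, 0]]
  ]
}}

```text
t: 18.75
position: [533.3, 207.4, 149.1]
tool_rot: [[0.99, 0.143, -0.002], [0.143, -0.99, -0.001], [-0.002, 0.001, -1.0]]
contact_force: [0.3, 0.2, -2.0]
opening: 29.5
gripper_force: 15.0
```

Emit:
{"name": "apply_moves", "arguments": {
  "motion": [
    [[-0.01, 0.03, 0], [0, 0, 0]],
    [[-0.01, 0.03, 0], [0, 0, 0]],
    [[-0.01, 0.03, 0], [0, 0, 0]],
    [[-0.009, 0.028, 0], [0, 0, 0]],
    [[-0.006, 0.018, 0], [0, 0, 0]]
  ]
}}

```text
t: 19.25
position: [508.1, 65.0, 149.3]
tool_rot: [[0.99, 0.141, -0.002], [0.141, -0.99, -0.002], [-0.002, 0.001, -1.0]]
contact_force: [0.5, -0.2, -2.3]
opening: 29.7
gripper_force: 15.0
```

Emit:
{"name": "apply_moves", "arguments": {
  "motion": [
    [[0, 0, 0], [0, 0, 0]],
    [[0, 0, 0], [0, 0, 0]],
    [[0, 0, 0], [0, 0, 0]]
  ]
}}

```text
t: 19.55
position: [509.1, 69.5, 150.2]
tool_rot: [[0.989, 0.145, -0.001], [0.145, -0.989, 0.001], [-0.0, -0.001, -1.0]]
contact_force: [-0.4, 0.2, -2.5]
opening: 29.3
gripper_force: 15.0
```

Run:
```python
from h import *
D=camera('side');S=camera('scene');o=get_obs();print(o['t'],o['position'],o['opening'],o['contact_force'])
lo,hi=(105,110,10),(130,255,255);T=o['position'];h0=T[2]-80.5
for nm,im,c,roi in(('side',D,cam('side'),(240,190,330,270)),('scene',S,cam('scene'),(285,200,370,290))):
    q=cv2.convexHull(blobs(mask(im,lo,hi),roi)[0]).reshape(-1,2)
    u=np.array([.99,.143,0]);v=np.array([-.143,.99,0]);ctr=np.array([T[0],T[1],h0])
    p=proj(c,[ctr+23*(i*u+j*v)+[0,0,h] for i in(-1,1) for j in(-1,1) for h in(0,68)]);print(nm,'exp',p.min(0),p.max(0),'seen',q.min(0),q.max(0))
    g=cv2.convexHull(blobs(mask(im,(35,150,40),(60,255,255)),(240,220,370,310))[0]).reshape(-1,2);print('green px',g.min(0),g.max(0))
a=np.hstack([cv2.resize(D[180:300,230:350],(400,400)),cv2.resize(S[190:340,230:380],(400,400))]);cv2.imwrite('pics/c7.png',a[:,:,::-1])
```

```text
19.65 [509.2028  69.5988 150.3031] 29.276928717040207 [ 0.1607  0.7079 -2.5442]
side exp [272.9001 213.3465] [297.893  250.6433] seen [272 201] [298 249]
green px [271 246] [306 267]
scene exp [309.8618 231.265 ] [336.2175 273.7917] seen [312 240] [335 273]
green px [301 263] [344 294]
```

View pics/c7.png

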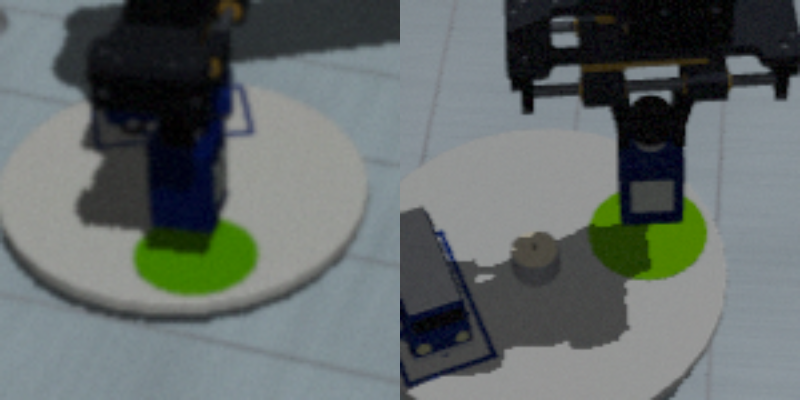

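The bottle hangs upright over the green mark and matches the prediction to about 1 px. Now I'll lower it.

Emit:
{"name": "apply_moves", "arguments": {
  "motion": [
    [[0, 0, 0.012], [0, 0, 0]],
    [[0, 0, 0.014], [0, 0, 0]],
    [[0, 0, 0.008], [0, 0, 0]],
    [[0, 0, 0.002], [0, 0, 0]],
    [[0, 0, 0], [0, 0, 0]]
  ]
}}

```text
t: 20.15
position: [508.9, 68.2, 113.7]
tool_rot: [[0.99, 0.143, -0.001], [0.143, -0.99, 0.0], [-0.001, -0.0, -1.0]]
contact_force: [-0.7, 0.1, -2.2]
opening: 29.3
gripper_force: 15.0
```

Emit:
{"name": "apply_moves", "arguments": {
  "motion": [
    [[0, 0, 0.001], [0, 0, 0]],
    [[0, 0, 0], [0, 0, 0]],
    [[0, 0, 0.001], [0, 0, 0]],
    [[0, 0, 0], [0, 0, 0]],
    [[0, 0, 0], [0, 0, 0]]
  ]
}}

```text
t: 20.65
position: [509.4, 68.1, 112.7]
tool_rot: [[0.99, 0.143, 0.0], [0.143, -0.99, -0.0], [0.0, 0.0, -1.0]]
contact_force: [-0.1, 0.6, -3.1]
opening: 29.5
gripper_force: 15.0
```

Emit:
{"name": "apply_moves", "arguments": {
  "motion": [
    [[0, 0, 0.001], [0, 0, 0]],
    [[0, 0, 0], [0, 0, 0]],
    [[0, 0, 0], [0, 0, 0]]
  ]
}}

```text
t: 20.95
position: [509.3, 68.1, 111.5]
tool_rot: [[0.99, 0.143, -0.0], [0.143, -0.99, -0.0], [-0.0, 0.0, -1.0]]
contact_force: [0.4, -0.4, -1.0]
opening: 29.6
gripper_force: 15.0
```

Emit:
{"name": "apply_moves", "arguments": {
  "motion": [
    [[0, 0, 0.001], [0, 0, 0]],
    [[0, 0, 0], [0, 0, 0]],
    [[0, 0, 0], [0, 0, 0]]
  ]
}}

```text
t: 21.25
position: [509.3, 68.2, 110.5]
tool_rot: [[0.99, 0.143, -0.0], [0.143, -0.99, -0.0], [-0.0, 0.0, -1.0]]
contact_force: [0.3, -0.5, -3.0]
opening: 29.3
gripper_force: 15.0
```

Emit:
{"name": "apply_moves", "arguments": {
  "motion": [
    [[0, 0, 0.0005], [0, 0, 0]],
    [[0, 0, 0], [0, 0, 0]],
    [[0, 0, 0], [0, 0, 0]]
  ]
}}

```text
t: 21.55
position: [509.7, 68.3, 110.4]
tool_rot: [[0.99, 0.143, 0.001], [0.143, -0.99, 0.0], [0.001, 0.0, -1.0]]
contact_force: [0.6, 0.4, 1.1]
opening: 29.8
gripper_force: 15.0
```

Contact (the force rose from −2.6 to +1.1 N). I'll release, retreat and check.

Emit:
{"name": "apply_moves", "arguments": {
  "motion": [
    [[0, 0, 0], [0, 0, 0]],
    [[0, 0, 0], [0, 0, 0]],
    [[0, 0, 0], [0, 0, 0]],
    [[0, 0, 0], [0, 0, 0]],
    [[0, 0, 0], [0, 0, 0]]
  ],
  "jaw": 0.3
}}

```text
t: 22.05
position: [509.3, 68.1, 110.0]
tool_rot: [[0.99, 0.143, -0.0], [0.143, -0.99, -0.0], [-0.0, 0.0, -1.0]]
contact_force: [-0.7, 0.3, 0.2]
opening: 54.9
gripper_force: 0.0
```

Emit:
{"name": "apply_moves", "arguments": {
  "motion": [
    [[0, 0, -0.015], [0, 0, 0]],
    [[0, 0, -0.03], [0, 0, 0]],
    [[0, 0, -0.04], [0, 0, 0]],
    [[-0.03, 0.03, -0.02], [0, 0, 0]],
    [[-0.03, 0.03, -0.02], [0, 0, 0]]
  ]
}}

```text
t: 22.55
position: [458.7, 0.7, 237.6]
tool_rot: [[0.989, 0.147, 0.003], [0.147, -0.989, 0.0], [0.003, 0.0, -1.0]]
contact_force: [0.3, -1.6, 0.3]
opening: 56.8
gripper_force: 0.0
```

Emit:
{"name": "apply_moves", "arguments": {
  "motion": [
    [[0, 0.04, 0], [0, 0, 0]],
    [[0, 0.04, 0], [0, 0, 0]],
    [[0, 0.04, 0], [0, 0, 0]],
    [[0, 0, 0], [0, 0, 0]],
    [[0, 0, 0], [0, 0, 0]]
  ]
}}

```text
t: 23.05
position: [475.8, -119.0, 235.8]
tool_rot: [[0.99, 0.141, 0.001], [0.141, -0.99, 0.001], [0.001, -0.0, -1.0]]
contact_force: [0.5, 0.5, 0.1]
opening: 56.5
gripper_force: 0.0
```

Run:
```python
from h import *
D=camera('side');S=camera('scene');o=get_obs();print(o['t'],o['position'])
for nm,im,c,roi,gr in(('side',D,cam('side'),(250,190,330,270),(240,220,340,290)),('scene',S,cam('scene'),(285,200,370,300),(280,240,370,310))):
    q=cv2.convexHull(blobs(mask(im,(105,110,10),(130,255,255)),roi)[0]).reshape(-1,2)
    for ctr in ([509.3,68.2,30],):
        u=np.array([.99,.143,0]);v=np.array([-.143,.99,0])
        p=proj(c,[ctr+23*(i*u+j*v)+[0,0,h] for i in(-1,1) for j in(-1,1) for h in(0,68)]);print(nm,'exp',p.min(0),p.max(0),'seen',q.min(0),q.max(0))
    g=np.vstack(blobs(mask(im,(35,150,40),(60,255,255)),gr)).reshape(-1,2);print('green px',g.min(0),g.max(0))
a=np.hstack([cv2.resize(D[170:290,220:340],(400,400)),cv2.resize(S[215:365,205:355],(400,400))]);cv2.imwrite('pics/c8.png',a[:,:,::-1])
k=cv2.convexHull(blobs(mask(S,(105,100,15),(130,255,255)),(200,270,275,345))[0]);q=cv2.approxPolyN(k,4).reshape(-1,2)
print('bay',onz(cam('scene'),q,30).mean(0))
```

```text
23.15 [ 475.9739 -117.1096  235.637 ]
side exp [274.0337 226.9174] [298.5084 263.5139] seen [276 229] [296 261]
green px [270 247] [306 267]
scene exp [309.3673 244.9938] [335.0265 286.2354] seen [312 248] [334 286]
green px [301 263] [344 294]
bay [584.1669 -89.0412  30.    ]
```

View pics/c8.png

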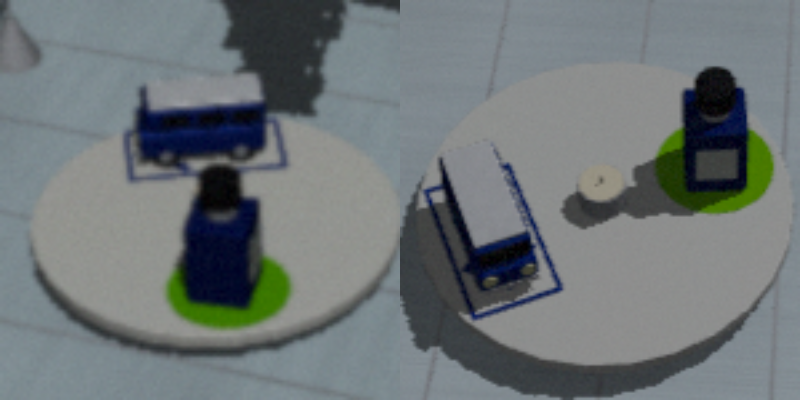

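The final view shows the bottle upright and centred on the green mark, whose pixels are unchanged from before. The van is inside the bay outline with its nose the arrow's way, and the arm is clear. I'll hand in.

```bash
python3 -c "
from rig import *
print(hand_in())"
```

```text
the job is handed in; nothing more can be done
None
```

I handed the job in after about 23 s of robot time: the bottle stands upright on the green mark, the van is in its bay with its nose the arrow's way, and the turntable had not visibly turned; the judge gave no verdict.

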